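# Give the disc sander the suction

## Robot

A 7-joint arm with a two-finger parallel gripper is mounted at the origin on the work surface. World frame = base frame: x ahead of the robot, y to its left, z up, the work surface at z = 0. Lengths are in m, angles in rad, forces in N, time in s.
With the tool pointing down it reaches from about 0.35 to 0.9 m from the base axis. Payload 8.1 kg.
Tool frame: the origin (TCP) lies between the finger pads; the fingertips stand ahead of it and the grasp point (between the pads) is the TCP (arm.nose_length is the z of the fingertips in the tool frame, in m); z points along the fingers, y is the line along which they close (so a half turn about z gives the same grasp; the last joint's range is limited). The gripper opens to 92 mm and grips with 3 to 60 N. Pads are 19 mm wide; open, the fingers measure 130 mm over their backs; the gripper's body (75 mm by 190 mm) begins 47 mm behind the grasp point.
Start: joints at [-1.293, 0.434, 0.025, 1.573, -0.012, 1.134, -0.075], TCP at [0.232, 0.58, 0.246] pointing down, gripper open.
Joint ranges: [-2.62, 2.62], [-0.44, 2.09], [-1.27, 1.32], [0.08, 2.57], [-1.32, 4.46], [0.12, 2], [-2.74, 2.74]. Speed limits (rad/s): [2.22, 2.22, 3.01, 3.01, 3.14, 3.14, 3.14].

## Interface

Orientations are given as a rotation vector (axis times angle).
In Python, from cell import sensors, optics, arm gives the robot as it stands.
- The arm moves only by the tool arm_command, never from a script. Its argument "deltas" is one flat list of numbers, 7 for each row, row after row: the turn, a rotation vector about the world's x, y, z as a fraction of full scale, then the shift along the world's x, y, z as a fraction of full scale, then the finger opening in mm, from 0 to 91.8. In form: [wx, wy, wz, dx, dy, dz, fingers, wx, wy, wz, dx, dy, dz, fingers, ...]. A call has 1 to 20 rows; each row is the pose to reach, as a shift and turn from the pose commanded when the call began; what a row does not reach only later rows make up. Full scale, the value 1, is 1 m for a shift and 90 degrees for a turn. A row lasts 1/10 s, in which the tool goes at most 50 mm and 8.59 degrees, less where a joint would pass 70% of its speed; a pose out of reach is approached as far as the arm can. A call with a number of a shift or a turn outside -1 to 1 is refused whole. A call with a gripper value outside its range is refused whole. The fingers move at their own pace and stop on an object; "force" is the grip in N (left out, the last holds). Time passes only in rows, so rows that repeat a pose let the fingers close. It gives the time, the measured TCP pose, the force, the opening and the grip force at its end, in the units of the state.
- sensors.observe(): the state, without advancing time (a new reading comes with each control period).
- optics.get_image(name): name is "scene" or "top" or "wrist"; returns the picture (400x640x3 uint8, blue, green, red); there is no depth.
- optics.calibration(name): a dict with "camera_matrix" (3x3 intrinsics, pixels), "rvec" (rotation vector, rad) and "tvec" (3), from world to camera coordinates, as OpenCV has them. Camera axes: x right, y down, z forward; pixel columns grow to the right and rows downward; lengths in m; the calibration is good to about 2 mm. A picture is of the moment at which its call begins: read the wrist's pose just before it. calibration takes no time and is no camera call; for the wrist camera it gives the pose at the moment of the call.
- arm.sign_off(): hands the job in; it is judged then, once.
The state is a dict: "clock": time; "joints": joint angles; "dq": joint speeds; "joint_efforts": joint torques, N m; "position": TCP position; "ee_rot": TCP orientation; "force": force on the tool from outside, world axes, zero at the start; "ft_torque": the same for the moment, N m; "width": opening from 0.0 (shut) to 1.0 (fully open); "gripper_force": force on a finger pad.
Only numpy, scipy, OpenCV 4.12 (cv2) and the standard library are available. Lean on these libraries where they do the work, as an engineer would, in place of code of your own. Each camera call takes 0.05 s, during which the arm holds its last target. There are 200 camera calls.

## Task

The disc sander is going to be used next: push the blast gate in its branch of the dust duct fully open, and push the spindle sander's gate fully shut, so that all the suction goes to the disc sander. Push the ends of the slides with the fingertips, without taking hold of them, and leave everything else on the bench standing where it is.

Things in the scene. Friction and masses are not known exactly. Their poses are not given: they have to be found in the camera images.
- duct: Dust duct fixed to the bench: 50 mm grey pipe along y on a board 120 x 880 mm, axis 80 mm up, 110 mm high at couplings. Origin: middle of the board, on the bench; x away from the robot, y to its left. It tees down in the middle; at y = +-130 mm are plywood gate frames 76 (x) x 34 (y) mm, 135 mm high; at +-380 mm it turns to +x to the machine on that side. Each gate serves its own side's machine.
- disc_sander: Bench disc sander (fixed), grey, 250 x 220 mm, 271 mm high: round motor along x and an upright sanding disc 150 mm in diameter facing away from the robot, a small work table before it. At one end of the duct, left or right: origin, on the bench below the mouth of its dust port, is at x = 45, y = +380 or -380 mm of duct; its base is centred 180 mm further along x.
- spindle_sander: Bench spindle sander (fixed), 270 x 260 mm, 280 mm high: a white box with a flat square metal table, and an upright sanding sleeve 32 mm in diameter in the middle of it. It stands beyond the other end of the duct. Origin: on the bench below the mouth of its dust port; its base is centred 180 mm further along x.
- left_gate (a joint): Gate on the robot's left, at y = +130 mm of duct: an upright wooden slide running along x of duct right through its frame, a batten at each end. 0 = shut (far batten against the frame), 0.048 m = fully open (near batten against it), hard stops. Push the near end away from the robot (+x) to open, the far end towards the robot (-x) to shut. Stiff (2.5 N); stays put.
- right_gate (a joint): Gate on the robot's right, at y = -130 mm of duct: an upright wooden slide running along x of duct right through its frame, a batten at each end. 0 = shut (far batten against the frame), 0.048 m = fully open (near batten against it), hard stops. Push the near end away from the robot (+x) to open, the far end towards the robot (-x) to shut. Stiff (2.5 N); stays put.
- left_near_end (a point): Centre of the outer face (the face to push on) of the near end batten of the left gate's slide: an upright wooden block 12 mm thick (x of duct), 30 mm wide (y), 90 mm tall, from 35 to 125 mm above the bench; this point is 80 mm up. The face looks towards the robot (-x of duct). Moves with the slide; axes parallel to duct.
- left_far_end (a point): Centre of the outer face (the face to push on) of the far end batten of the left gate's slide: an upright wooden block 12 mm thick (x of duct), 30 mm wide (y), 90 mm tall, from 35 to 125 mm above the bench; this point is 80 mm up. The face looks away from the robot (+x of duct). Moves with the slide; axes parallel to duct.
- right_near_end (a point): Centre of the outer face (the face to push on) of the near end batten of the right gate's slide: an upright wooden block 12 mm thick (x of duct), 30 mm wide (y), 90 mm tall, from 35 to 125 mm above the bench; this point is 80 mm up. The face looks towards the robot (-x of duct). Moves with the slide; axes parallel to duct.
- right_far_end (a point): Centre of the outer face (the face to push on) of the far end batten of the right gate's slide: an upright wooden block 12 mm thick (x of duct), 30 mm wide (y), 90 mm tall, from 35 to 125 mm above the bench; this point is 80 mm up. The face looks away from the robot (+x of duct). Moves with the slide; axes parallel to duct.
- glue_bottle: Loose white bottle, 50 mm in diameter, 115 mm tall, standing between the two gates on the robot's side. Origin: centre of its underside. Not part of the job.
- sanding_block: Loose cork sanding block 66 x 106 x 32 mm, lying between the two gates on the far side. Origin: centre of its underside. Not part of the job.
- spool_clamp_a: Loose spool clamp standing on end to the left of the left gate: two wooden discs 48 mm in diameter on a threaded rod, 135 mm tall. Origin: centre of its underside. Not part of the job.
- spool_clamp_b: Loose spool clamp standing on end to the right of the right gate: two wooden discs 48 mm in diameter on a threaded rod, 125 mm tall. Origin: centre of its underside. Not part of the job.
- pencil_mug: Loose white beaker, 72 mm in diameter, 85 mm tall, on the right near side. Origin: centre of its underside. Not part of the job.
- ukulele_body: Unfinished ukulele body in five spool clamps, about 290 x 230 mm, rods up to 140 mm high, on the left near side. Origin: on the bench under the neck block, at the end away from the robot. Not part of the job.

How it is judged:
By the outcome, as a careful person would: the job done as asked, in the order asked, and still so for the second after the job is handed in, with the robot touching nothing.
It also fails if it takes over 45 s, if anything falls off the work surface, if the arm or the gripper's body presses on something with over 40 N, if the wrist force passes 120 N, or if a joint passes its speed limit or range.

## Working session

There is one attempt and no reset: what is moved stays moved. The work goes in short steps, Python scripts to look and compute and a tool call to move; the robot and the scene stay as the last step left them, time stands still between calls to the robot, and variables do not carry over. Pictures are saved under pics/ and viewed, at most 10 in all, crops included, and the job is handed in when it is done.

Besides the shell and the picture viewer there is one more tool, called after ">>>" as name(argument=value, ...), one argument or row to a line, values as JSON. arm_command: Moves the arm, as the interface text tells. Its arguments: {"type":"object","properties":{"deltas":{"type":"array","items":{"type":"number"}},"force":{"type":"number"}},"required":["deltas"]}

```bash
mkdir -p pics
python3 - <<'E'
from cell import sensors, optics, arm
import cv2
for n in ("scene","top"):
    cv2.imwrite(f"pics/{n}1.png",optics.get_image(n))
    c=optics.calibration(n);print(n,c)
s=sensors.observe();print(s, arm.nose_length)
E
```

```text
scene {'camera_matrix': array([[406.57801381,   0.        , 320.45195964],
       [  0.        , 406.57801381, 196.64527332],
       [  0.        ,   0.        ,   1.        ]]), 'rvec': array([ 1.55693376,  1.99229549, -0.84420931]), 'tvec': array([ 0.11124209, -0.31170733,  1.61353828])}
top {'camera_matrix': array([[392.11660497,   0.        , 319.04212923],
       [  0.        , 392.11660497, 196.07246734],
       [  0.        ,   0.        ,   1.        ]]), 'rvec': array([ 2.16607576, -2.13044231,  0.17268309]), 'tvec': array([0.01012209, 0.52241397, 0.97851076])}
{'clock': 0.1, 'joints': array([-1.29259776,  0.43517742,  0.0249709 ,  1.57404277, -0.01157667,
        1.1340058 , -0.07511697]), 'dq': array([-1.06590776e-03, -1.93534646e-03,  4.58973533e-05, -3.28246192e-03,
       -1.74469193e-03, -5.93393112e-05,  1.02589006e-03]), 'joint_efforts': array([ 2.38948829e-03, -6.69122958e+01,  9.87601429e-01, -3.15140676e+01,
       -6.05536345e-02,  3.74536228e-02,  4.76971456e-05]), 'position': array([0.23217393, 0.57978581, 0.24499425]), 'ee_rot': array([-5.94639933e-01, -3.08467162e+00,  2.32990813e-03]), 'force': array([-0.66003786,  0.11483575, -0.28001163]), 'ft_torque': array([ 0.00884644, -0.05026429, -0.00324612]), 'gripper_force': 0.0, 'width': 1.0009695129373772} 0.019
```

View pics/scene1.png

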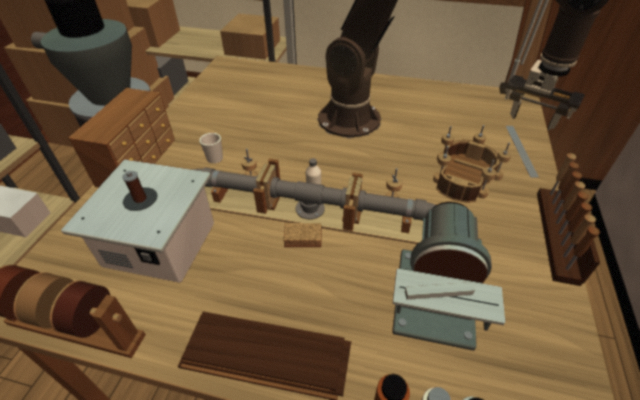

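View pics/top1.png

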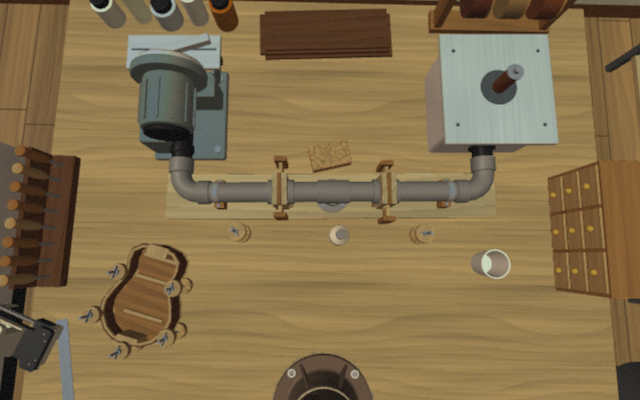

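The disc sander is on the robot's left (top image x≈168, y≈110) and the spindle sander on the right. The left gate's battens are at about (280,160) and (280,215), and the right gate's at (387,165) and (387,219). I'll zoom in for precise pixels.

```bash
python3 - <<'E'
import cv2
i=cv2.imread("pics/top1.png")[135:255,215:445]
cv2.imwrite("pics/crop1.png",cv2.resize(i,None,fx=3.4,fy=3.4,interpolation=cv2.INTER_CUBIC))
E
cat > h.py <<'E'
import numpy as np, cv2
from cell import sensors, optics, arm
def w(name,px,z,cal=None):
    c=cal or optics.calibration(name); R=cv2.Rodrigues(c["rvec"])[0]
    p=cv2.undistortPoints(np.array([[px]],float),c["camera_matrix"],None)[0,0]
    d=R.T@np.array([*p,1]); o=-R.T@c["tvec"]
    return (o+d*(z-o[2])/d[2]).round(4)
E
```

```text
(no output)
```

View pics/crop1.png

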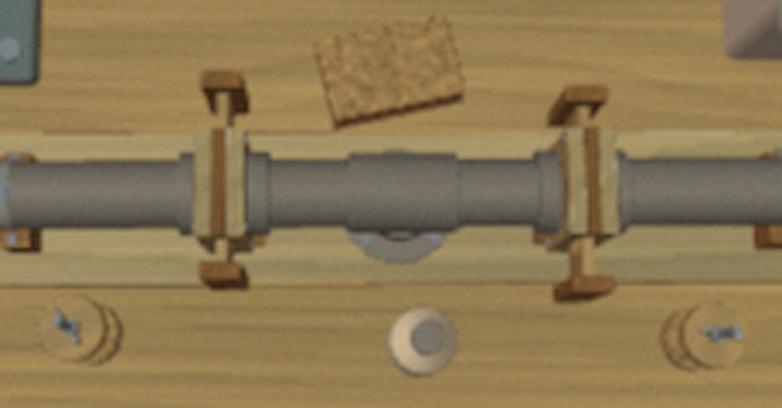

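The crop shows the left slide's near batten at crop (222,272) and far batten at (222,80). The right slide's near batten is at (584,285) and far batten at (583,97). The frames are at (220,182) and (592,187).

Run:
```python
from h import *
for n in("top","scene"):
    c=optics.calibration(n);R=cv2.Rodrigues(c["rvec"])[0];print(n,-R.T@c["tvec"])
f=lambda x,y:(215+x/3.4,135+y/3.4)
P={"Lfar outer l":(202,72,.125),"Lfar outer r":(243,72,.125),"Lnear outer l":(202,276,.125),"Lnear outer r":(245,276,.125),
"Lnear inner":(222,263,.125),"Rfar outer l":(562,87,.125),"Rfar outer r":(606,87,.125),"Rnear outer l":(557,290,.125),"Rnear outer r":(612,290,.125),"Rnear inner":(585,276,.125),
"Lframe far":(220,130,.135),"Lframe near":(218,236,.135),"Rframe far":(592,130,.135),"Rframe near":(592,237,.135),
"bottle":(428,335,.115),"clampA":(68,326,.135),"clampB":(722,332,.125),
"blk1":(318,48,.032),"blk2":(448,17,.032),"blk3":(463,95,.032),"blk4":(335,122,.032)}
for k,(x,y,z) in P.items(): print(k,w("top",f(x,y),z))
print("board", w("top",(166,219),.0),w("top",(496,218),.0))
```

```text
top [0.37010992 0.02822061 1.04533457]
scene [1.35520419 0.23358368 0.90658829]
Lfar outer l [0.6044 0.1286 0.125 ]
Lfar outer r [0.605  0.0996 0.125 ]
Lnear outer l [0.4595 0.1238 0.125 ]
Lnear outer r [0.46   0.0941 0.125 ]
Lnear inner [0.4688 0.1103 0.125 ]
Rfar outer l [ 0.5983 -0.1267  0.125 ]
Rfar outer r [ 0.5989 -0.158   0.125 ]
Rnear outer l [ 0.454  -0.1222  0.125 ]
Rnear outer r [ 0.4546 -0.1604  0.125 ]
Rnear inner [ 0.464  -0.1417  0.125 ]
Lframe far [0.5607 0.1136 0.135 ]
Lframe near [0.4863 0.1127 0.135 ]
Rframe far [ 0.5654 -0.1458  0.135 ]
Rframe near [ 0.4901 -0.145   0.135 ]
bottle [ 0.422  -0.0336  0.115 ]
clampA [0.4229 0.2126 0.135 ]
clampB [ 0.4268 -0.2361  0.125 ]
blk1 [0.6491 0.0487 0.032 ]
blk2 [ 0.6761 -0.053   0.032 ]
blk3 [ 0.6135 -0.065   0.032 ]
blk4 [0.5902 0.0343 0.032 ]
board [0.4593 0.4246 0.    ] [ 0.4768 -0.4581  0.    ]
```

>>> arm_command(
  deltas=[0,0,0.02,0.01,-0.02,0.01,0,0,0,0.06,0.03,-0.06,0.02,0,0,0,0.1,0.045,-0.1,0.02,0,0,0,0.15,0.06,-0.14,0.02,0,0,0,0.2,0.075,-0.18,0.02,0,0,0,0.253,0.09,-0.22,0.02,0,0,0,0.253,0.105,-0.26,0.02,0,0,0,0.253,0.12,-0.3,0.02,0,0,0,0.253,0.135,-0.34,0.02,0,0,0,0.253,0.15,-0.38,0.02,0,0,0,0.253,0.165,-0.42,0.02,0,0,0,0.253,0.178,-0.45,0.02,0,0,0,0.253,0.184,-0.465,0.02,0,0,0,0.253,0.186,-0.469,0.02,0,0,0,0.253,0.186,-0.469,0.02,0,0,0,0.253,0.186,-0.469,0.02,0],
  force=30,
)

```text
clock: 1.7
position: [0.4179, 0.1124, 0.2656]
ee_rot: [0.028, -3.141, -0.0]
force: [-0.5, 0.7, -0.0]
width: 0.006
gripper_force: 0.0
```

>>> arm_command(
  deltas=[0,0,0,0,0,-0.02,0,0,0,0,0,0,-0.05,0,0,0,0,0,0,-0.08,0,0,0,0,0,0,-0.11,0,0,0,0,0,0,-0.135,0,0,0,0,0,0,-0.15,0,0,0,0,0,0,-0.157,0,0,0,0,0,0,-0.158,0,0,0,0,0,0,-0.158,0],
)

```text
clock: 2.6
position: [0.4185, 0.1118, 0.1082]
ee_rot: [-0.027, 3.141, 0.001]
force: [-0.3, -0.0, 0.1]
width: 0.004
gripper_force: 0.0
```

Run:
```python
from h import *
a=optics.get_image("wrist");b=optics.get_image("top")[135:260,215:445]
cv2.imwrite("pics/w2.png",a)
cv2.imwrite("pics/two.png",np.vstack([cv2.resize(a,(480,300)),cv2.resize(b,(480,261))]))
s=sensors.observe();print(s["position"],s["force"])
```

```text
[0.41882117 0.11167966 0.1085078 ] [0.18007898 0.09083367 0.11616366]
```

View pics/two.png

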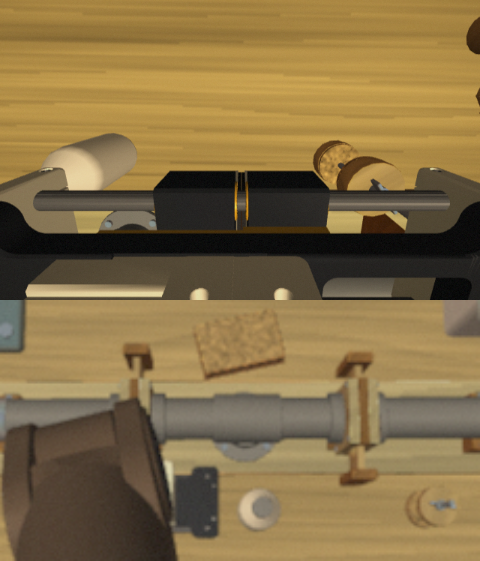

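The fingers are closed in front of the left near batten, clear of the bottle and the clamp. Next I push along +x.

>>> arm_command(
  deltas=[0,0,0,0.006,0,0,0,0,0,0,0.012,0,0,0,0,0,0,0.016,0,0,0,0,0,0,0.02,0,0,0,0,0,0,0.024,0,0,0,0,0,0,0.028,0,0,0,0,0,0,0.032,0,0,0,0,0,0,0.035,0,0,0,0,0,0,0.038,0,0,0,0,0,0,0.038,0,0,0],
)

```text
clock: 3.7
position: [0.4566, 0.1113, 0.1076]
ee_rot: [-0.026, 3.141, 0.0]
force: [-0.5, 0.2, -0.1]
width: 0.003
gripper_force: 0.4
```

>>> arm_command(
  deltas=[0,0,0,0.003,0,0,0,0,0,0,0.006,0,0,0,0,0,0,0.009,0,0,0],
)

```text
clock: 4.0
position: [0.4636, 0.1113, 0.1074]
ee_rot: [0.027, -3.138, 0.0]
force: [-17.5, 2.7, 12.7]
width: 0.005
gripper_force: 8.7
```

>>> arm_command(
  deltas=[0,0,0,0.003,0,0,0,0,0,0,0.005,0,0,0],
)

```text
clock: 4.2
position: [0.4636, 0.1112, 0.1067]
ee_rot: [0.028, -3.128, 0.002]
force: [-31.9, 3.0, 24.3]
width: 0.009
gripper_force: 15.9
```

>>> arm_command(
  deltas=[0,0,0,-0.02,0,0,0,0,0,0,-0.05,0,0,0,0,0,0,-0.06,0,0.03,0,0,0,0,-0.06,0,0.07,0,0,0,0,-0.06,0,0.11,0,0,0,0,-0.06,0,0.15,0,0,0,0,-0.06,-0.03,0.15,0,0,0,0,-0.06,-0.07,0.15,0,0,0,0,-0.06,-0.11,0.15,0,0,0,0,-0.06,-0.14,0.15,0,0,0,0,-0.06,-0.15,0.15,0,0,0,0,-0.06,-0.15,0.15,0,0,0,0,-0.06,-0.15,0.15,0],
)

```text
clock: 5.5
position: [0.4107, -0.0378, 0.2578]
ee_rot: [-0.027, 3.141, 0.001]
force: [0.4, -0.2, 0.1]
width: 0.005
gripper_force: 0.0
```

Run:
```python
from h import *
b=optics.get_image("top")[135:255,215:445]
c=optics.get_image("scene")[130:260,200:440]
cv2.imwrite("pics/b3.png",np.vstack([cv2.resize(b,None,fx=2.6,fy=2.6,interpolation=2)[:,:598],cv2.resize(c,(598,280),interpolation=2)]))
```

```text
(no output)
```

View pics/b3.png

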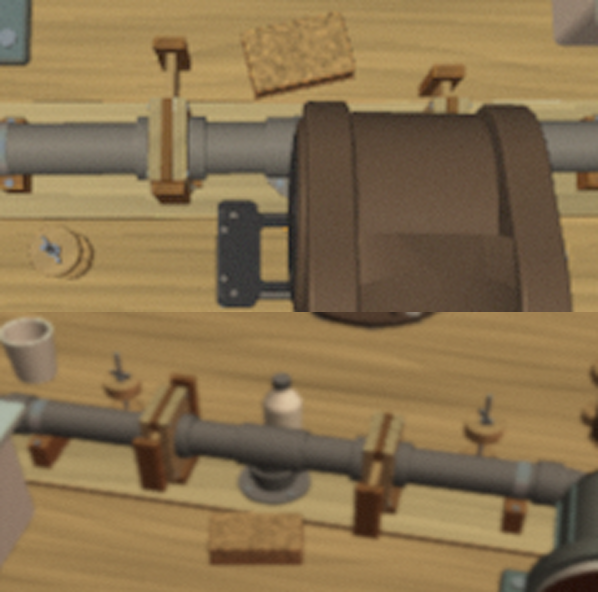

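The left near batten now sits against its frame at (170,190), so that gate is fully open, and nothing else has moved. I'll go over to the far side of the right gate, with the gripper turned 90° for clearance to the spindle sander.

>>> arm_command(
  deltas=[0,0,-0.06,0.01,-0.01,0.01,0,0,0,-0.15,0.03,-0.02,0.02,0,0,0,-0.24,0.06,-0.03,0.02,0,0,0,-0.33,0.09,-0.04,0.02,0,0,0,-0.42,0.12,-0.055,0.02,0,0,0,-0.51,0.15,-0.07,0.02,0,0,0,-0.6,0.18,-0.08,0.02,0,0,0,-0.69,0.2,-0.09,0.02,0,0,0,-0.78,0.22,-0.1,0.02,0,0,0,-0.87,0.235,-0.105,0.02,0,0,0,-0.96,0.245,-0.105,0.02,0,0,0,-1,0.247,-0.105,0.02,0,0,0,-1,0.247,-0.105,0.02,0,0,0,-1,0.247,-0.105,0.02,0,0,0,-1,0.247,-0.105,0.02,0],
)

```text
clock: 7.1
position: [0.6572, -0.1432, 0.2777]
ee_rot: [-2.2, -2.242, -0.0]
force: [-0.1, 0.8, -0.5]
width: 0.006
gripper_force: 0.0
```

>>> arm_command(
  deltas=[0,0,0,0,0,-0.02,0,0,0,0,0,0,-0.05,0,0,0,0,0,0,-0.08,0,0,0,0,0,0,-0.11,0,0,0,0,0,0,-0.14,0,0,0,0,0,0,-0.16,0,0,0,0,0,0,-0.169,0,0,0,0,0,0,-0.17,0,0,0,0,0,0,-0.17,0],
)

```text
clock: 8.0
position: [0.6578, -0.144, 0.1087]
ee_rot: [2.202, 2.239, 0.001]
force: [-0.4, 0.7, -0.1]
width: 0.006
gripper_force: 0.0
```

Run:
```python
from h import *
c=optics.get_image("scene")[100:280,150:440]
cv2.imwrite("pics/b4.png",cv2.resize(c,None,fx=2.5,fy=2.5,interpolation=2))
```

```text
(no output)
```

View pics/b4.png

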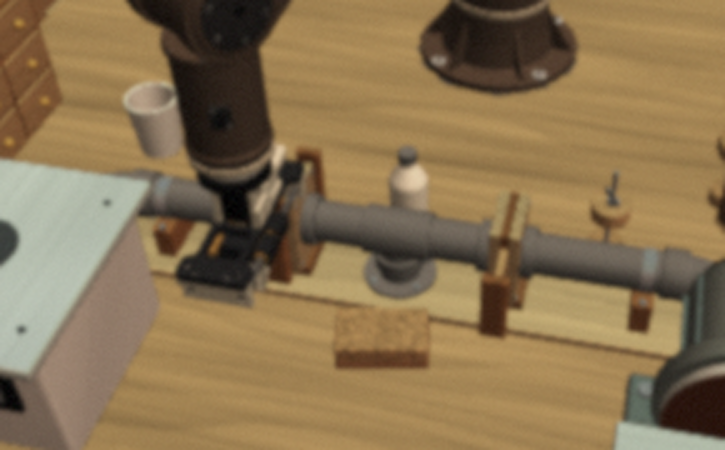

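The gripper is down behind the right far batten, at (285,255), clear of the sander and the sanding block. Next I push along -x.

>>> arm_command(
  deltas=[0,0,0,-0.006,0,0,0,0,0,0,-0.014,0,0,0,0,0,0,-0.022,0,0,0,0,0,0,-0.028,0,0,0,0,0,0,-0.032,0,0,0,0,0,0,-0.036,0,0,0,0,0,0,-0.04,0,0,0,0,0,0,-0.044,0,0,0,0,0,0,-0.048,0,0,0,0,0,0,-0.052,0,0,0],
)

```text
clock: 9.05
position: [0.6054, -0.144, 0.1078]
ee_rot: [2.202, 2.239, 0.0]
force: [2.3, -1.9, -0.8]
width: 0.008
gripper_force: 1.5
```

>>> arm_command(
  deltas=[0,0,0,-0.003,0,0,0,0,0,0,-0.006,0,0,0],
)

```text
clock: 9.25
position: [0.5992, -0.1441, 0.1078]
ee_rot: [2.203, 2.239, -0.0]
force: [3.0, -2.3, -0.4]
width: 0.007
gripper_force: 1.4
```

>>> arm_command(
  deltas=[0,0,0,-0.003,0,0,0,0,0,0,-0.006,0,0,0],
)

```text
clock: 9.45
position: [0.5986, -0.144, 0.1086]
ee_rot: [2.195, 2.234, 0.008]
force: [28.6, -3.5, -18.1]
width: 0.003
gripper_force: 13.6
```

>>> arm_command(
  deltas=[0,0,0,0.02,0,0,0,0,0,0,0.05,0,0,0,0,0,0,0.06,0,0.03,0,0,0,0,0.06,0,0.07,0,0,0,0,0.06,0,0.11,0,0,0,0,0.06,0,0.15,0,0,0,0,0.06,0,0.19,0,0,0,0,0.06,0.04,0.2,0,0,0,0,0.03,0.08,0.2,0,0,0,0,0,0.12,0.2,0,0,0,0,-0.04,0.14,0.2,0,0,0,0,-0.08,0.15,0.2,0,0,0,0,-0.12,0.15,0.2,0,0,0,0,-0.15,0.15,0.2,0,0,0,0,-0.15,0.15,0.2,0,0,0,0,-0.15,0.15,0.2,0],
)

```text
clock: 11.05
position: [0.4426, 0.0066, 0.3078]
ee_rot: [-2.201, -2.24, -0.002]
force: [0.7, -0.7, -0.4]
width: 0.003
gripper_force: 0.0
```

Run:
```python
from h import *
b=optics.get_image("top")[135:255,215:445]
c=optics.get_image("scene")[130:260,200:440]
cv2.imwrite("pics/b5.png",np.vstack([cv2.resize(b,None,fx=2.6,fy=2.6,interpolation=2)[:,:598],cv2.resize(c,(598,280),interpolation=2)]))
```

```text
(no output)
```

View pics/b5.png

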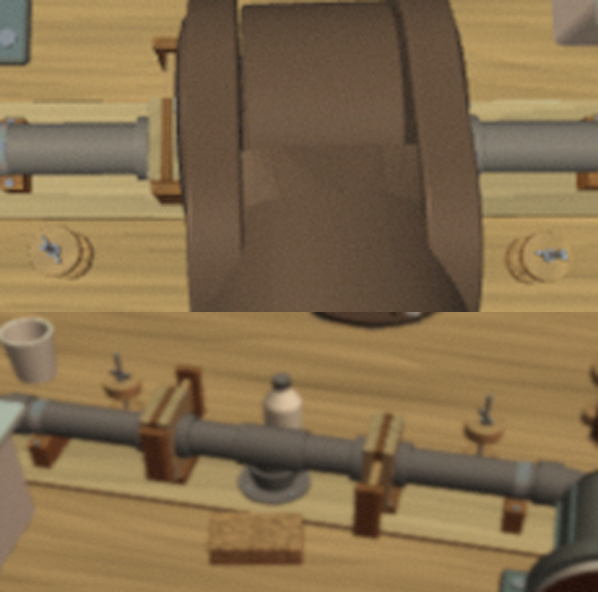

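The right far batten is now against its frame at (165,450) and its near end sticks out on the robot's side. The left gate is still open, and the bottle, clamps, block and mug have not moved.

```bash
python3 -c "
from cell import arm
print(arm.sign_off())"
```

```text
the job is handed in; nothing more can be done
None
```

I pushed the disc sander's gate (left) fully open and then the spindle sander's gate (right) fully shut, each to its hard stop; the final pictures show the other loose items near the duct unmoved, and the job is handed in at about 11 s.

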